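Put the bonding station's hand tools away in their tray

ROBOT

A 6-joint arm with a two-finger parallel gripper is mounted at the origin on the work surface. World frame = base frame: x ahead of the robot, y to its left, z up, the work surface at z = 0. Lengths are in mm, angles in rad, forces in N, time in s.
With the tool pointing down it reaches from about 275 to 750 mm from the base axis. Payload 10.2 kg.
Tool frame: the origin (TCP) lies between the finger pads; the fingertips stand 25 mm ahead of it and the grasp point (between the pads) lies 6 mm ahead of it; z points along the fingers, y is the line along which they close (so a half turn about z gives the same grasp; the last joint's range is limited). The gripper opens to 85 mm and grips with 20 to 120 N. Pads are 22 mm wide; open, the fingers measure 114 mm over their backs; the gripper's body (76 mm by 85 mm) begins 54 mm behind the grasp point. The pads swing forward as they close: fully open they stand 13 mm farther back than shut.
Start: joints at [0.966, 0.313, 1.498, -0, 1.331, -0.223], TCP at [195.624, 487.199, 256.294] pointing down, gripper open.
Joint ranges: [-2.94, 2.94], [-0.97, 2.17], [0.19, 2.56], [-1.23, 4.37], [0.02, 3.11], [-2.88, 2.88]. Speed limits (rad/s): [2.39, 2.39, 3.01, 3.14, 3.14, 3.14].

INTERFACE

Orientations are given as a unit quaternion [w, x, y, z].
In Python, from rig import ctrl, eyes, finish_job gives the robot as it stands.
- The arm moves only by the tool step_arm, never from a script. Its argument "increments" is a list of rows, each an object of numbers: "dx", "dy", "dz": the shift along the tool's x, y, z in units of 25 mm (1.0 is 25 mm); "wx", "wy", "wz": the turn, a rotation vector about the tool's x, y, z in units of 6 degrees (1.0 is 6 degrees). A call has 1 to 5 rows; each row shifts and turns the commanded pose from where the row before left it, along the tool's axes as they then stand; what a row does not reach is not made up. A row lasts 1/10 s, in which the tool goes at most 50 mm and 8.59 degrees, less where a joint would pass 70% of its speed; a pose out of reach is approached as far as the arm can. A call is refused whole if a number of a shift passes 1 or a number of a turn 1, either way. A call with a gripper value outside its range is refused whole. "fingers" is the finger opening in mm, from 0 to 85.4, set as the call begins (left out, the last holds). The fingers move at their own pace and stop on an object; "squeeze" is the grip in N (left out, the last holds). Time passes only in rows, so rows that do not move let the fingers close. It gives the time, the measured TCP pose, the force, the opening and the grip force at its end, in the units of the state.
- ctrl.sense(): the state, without advancing time (a new reading comes with each control period).
- eyes.capture(name): name is "scene" or "top"; returns a dict with "frame" (384x512x3 uint8, blue, green, red), "fx", "fy", "cx", "cy" (pixels), "R" (3x3) and "t" (3): a world point X has camera coordinates R X + t. Camera axes: x right, y down, z forward; pixel columns grow to the right and rows downward; lengths in mm; the calibration is good to about 2 mm. A picture is of the moment at which its call begins. There is no depth.
- finish_job(): hands the job in; it is judged then, once.
Trained networks look in the newest picture that a camera, given by its name, has taken for a name from the list of things; names that differ only in an ending like _2 or _b are one class to them, and where a whole thing is asked for, a point or a joint stands for the part that bears it (a point fixed in the world has none). Each returns a list of dicts, best first, with "p" (0 to 1); they miss things now and then, are a little off and sometimes report something else, mostly with a low value. They report only what shows in the picture. A call takes as long as a camera call. They do not tell look-alikes from the thing itself.
- eyes.cut_out(camera, label): "mask" (384x512 bool, what is visible of it).
- eyes.landmark_of(camera, label): "point" ([x, y, z] in mm, in the coordinates of the camera as it stood for that picture, good to about 4 mm: a listed point, or the origin of a listed thing).
The state is a dict: "time_s": time; "joints": joint angles; "dq": joint speeds; "tau": joint torques, N m; "eef_pos": TCP position; "ee_rot": TCP orientation; "force": force on the tool from outside, world axes, zero at the start; "wrist_torque": the same for the moment, N m; "grip_width": opening from 0.0 (shut) to 1.0 (fully open); "grip_force": force on a finger pad.
Only numpy, scipy, OpenCV 4.12 (cv2) and the standard library are available. Lean on these libraries where they do the work, as an engineer would, in place of code of your own. Each camera call takes 0.05 s, during which the arm holds its last target. There are 200 camera calls.

TASK

Put the spatula, the screwdriver and the brush away in the metal tool tray: lay each one flat and straight along the tray with its working end well inside the comb bay whose width suits it (spatula in the wide bay, brush in the medium one at the other side, screwdriver in the narrow middle one) and its handle towards the low end. Lay them down, do not drop them, and leave the bottle, the beaker, the work holder and the power box where they stand.

Things in the scene. Friction and masses are not known exactly. Their poses are not given: they have to be found in the camera images.
- tray: Aluminium tray, blue floor, fixed to the bench, 236 (x) x 208 (y). Origin: centre of its underside, on the bench; z up; +x to its comb end (away from the robot, within 20 degrees). Floor 3 thick; rim 6 thick, 13 high, but 35 high at the comb end (inner face x=+112). Steel comb 17 high from x=+65 to +112 has three straight bays open to -x and upward. Floor from x=-112 to +65 open, for the handles.
- bay_wide (a point): Middle of the wide bay (60 wide, y=+32 to +92), on its floor: tray x=+88.5, y=+62, z=3
- bay_narrow (a point): Middle of the narrow bay (24 wide, y=-12 to +12), on its floor: tray x=+88.5, y=0, z=3
- bay_medium (a point): Middle of the medium bay (40 wide, y=-82 to -42), on its floor: tray x=+88.5, y=-62, z=3
- spatula: Spatula 150 long, 60 g: black handle 95 x 16 wide x 14 high, thin steel shank, flat steel blade 40 long x 46 wide x 3 thick. Origin mid-length at its underside; +x towards the blade, z up as it lies. Handle x=-75 to +20, blade +35 to +75; balances near x=-15. Starts flat on the tray floor, crosswise, blade to the tray's +y, blocking the lanes.
- spatula_tip (a point): Middle of the blade's end edge: spatula x=+75, y=0, z=3
- screwdriver: Flat-blade screwdriver 180 long, 100 g: black square-sided handle 95 x 24 wide x 22 high (lies on it, does not roll), steel shaft 6 thick, axis 11 up. Origin mid-length at its underside; +x towards the blade, z up as it lies. Handle x=-90 to +5, shaft to +90; balances near x=-38. Starts on the bench at one side of the tray, the brush at the other; which side varies.
- screwdriver_tip (a point): Blade end of the screwdriver: x=+90, y=0, z=11
- brush: Stiff flat brush 165 long, 60 g: black handle 95 x 18 wide x 14 high, steel ferrule 24 wide, stiff grey bristle block 43 long x 26 wide x 9 thick. Origin mid-length at its underside; +x towards the bristles, z up as it lies. Handle x=-82 to +13, ferrule and bristles to +82; balances near x=0. Starts on the bench at one side of the tray.
- brush_tip (a point): Bristle end of the brush: x=+82, y=0, z=7
- bottle: Bystander: white bottle, 54 diameter, 150 high, standing close beside the screwdriver, at its +y side. Origin: centre of its underside.
- beaker: Bystander: white ceramic beaker, mouth up, 60 diameter, 65 high, standing close beside the brush, at its -y side. Origin: centre of its underside.
- holder: Bystander: work holder, brown block with a dark metal plate and a small light one on top, 70 (x) x 90 (y) x 54 high, beyond the comb end or by the far right corner of the tray. Origin: centre of its underside.
- power_box: Bystander: black box 60 (x) x 45 (y) x 35 high, beyond the comb end or by the far right corner of the tray, wherever the work holder is not. Origin: centre of its underside.
Mind the look-alikes: they are no part of the job. What is shaped like the brush but green is not meant. What is shaped like the screwdriver but green is not meant.

How it is judged (in metres and radians):
At the end, for the whole second after the job is handed in: Each tool released and still on the tray floor (within 6 mm), right way up, tilted under 0.08 rad, along the tray within 0.15 rad, its tip in its own bay at least 15 mm past the mouth (tray x 80 to 114 mm); all four bystanders upright (0.3 rad) and within 20 mm of their start (x of spatula_tip in the frame of tray between 0.08 and 0.114 m and y of spatula_tip in the frame of tray between 0.032 and 0.092 m and z of spatula in the frame of tray between 0 and 0.009 m and angle between the x axis of each of spatula, screwdriver, brush and the x axis of tray, either way round below 0.15 rad and angle between each of spatula, screwdriver, brush's own z axis and vertical below 0.08 rad and linear speed of each of spatula, screwdriver, brush below 0.02 m/s and contact force between each of spatula, screwdriver, brush and the fingers below 0.1 N and x of screwdriver_tip in the frame of tray between 0.08 and 0.114 m and y of screwdriver_tip in the frame of tray between -0.012 and 0.012 m and z of screwdriver in the frame of tray between 0 and 0.009 m and x of brush_tip in the frame of tray between 0.08 and 0.114 m and y of brush_tip in the frame of tray between -0.082 and -0.042 m and z of brush in the frame of tray between 0 and 0.009 m and angle between each of bottle, beaker, holder, power_box's own z axis and vertical below 0.3 rad and distance of each of bottle, beaker, holder, power_box from where it was at the start of the episode below 0.02 m); the robot touches nothing.
It fails at once if a tool is let go more than 50 mm above the bench ((height (world z) of spatula above 0.05 m and contact force between spatula and the fingers below 0.05 N) or (height (world z) of screwdriver above 0.05 m and contact force between screwdriver and the fingers below 0.05 N) or (height (world z) of brush above 0.05 m and contact force between brush and the fingers below 0.05 N)).
It fails at once if a bystander is shifted by more than 20 mm or tipped ((distance of bottle from where it was at the start of the episode above 0.02 m or angle between bottle's own z axis and vertical above 0.3 rad) or (distance of beaker from where it was at the start of the episode above 0.02 m or angle between beaker's own z axis and vertical above 0.3 rad) or (distance of holder from where it was at the start of the episode above 0.02 m or angle between holder's own z axis and vertical above 0.3 rad) or (distance of power_box from where it was at the start of the episode above 0.02 m or angle between power_box's own z axis and vertical above 0.3 rad)).
It also fails if it takes over 72 s, if anything falls off the work surface, if the arm or the gripper's body presses on something with over 40 N, if the wrist force passes 120 N, or if a joint passes its speed limit or range.

## Working session

There is one attempt and no reset: what is moved stays moved. The work goes in short steps, Python scripts to look and compute and a tool call to move; the robot and the scene stay as the last step left them, time stands still between calls to the robot, and variables do not carry over. Pictures are saved under pics/ and viewed, at most 10 in all, crops included, and the job is handed in when it is done.

Besides the shell and the picture viewer there is one more tool, called after "Emit:" by a JSON object that holds its "op" and its "data". step_arm: Moves the arm, as the interface text tells. Its arguments: {"type":"object","properties":{"increments":{"type":"array"},"fingers":{"type":"number"},"squeeze":{"type":"number"}},"required":["increments"]}

```bash
ls; mkdir -p pics; cat > h.py <<'E'
import numpy as np, cv2
from rig import ctrl, eyes, finish_job
def cap(n): return eyes.capture(n)
def toworld(c,p): return np.array(c["R"]).T@(np.array(p)-np.array(c["t"]))
def pix2w(c,u,v,z):
    R=np.array(c["R"]);t=np.array(c["t"]);o=-R.T@t
    d=R.T@np.array([(u-c["cx"])/c["fx"],(v-c["cy"])/c["fy"],1]); return o+d*(z-o[2])/d[2]
def w2pix(c,X):
    q=np.array(c["R"])@np.array(X)+np.array(c["t"]); return q[:2]/q[2]*[c["fx"],c["fy"]]+[c["cx"],c["cy"]]
E
python3 - <<'E'
from h import *
s=ctrl.sense();print(s)
ims=[]
for n in("top","scene"):
    c=cap(n);cv2.imwrite(f"pics/{n}0.png",cv2.resize(c["frame"],(800,600),interpolation=cv2.INTER_CUBIC))
    for l in["tray","bay_wide","bay_narrow","bay_medium","spatula","spatula_tip","screwdriver","screwdriver_tip","brush","brush_tip","bottle","beaker","holder","power_box"]:
        r=eyes.landmark_of(n,l)
        print(n,l,[(round(a["p"],2),toworld(c,a["point"]).round(0).tolist(),w2pix(c,toworld(c,a["point"])).round().tolist()) for a in r[:3]])
E
```

```text
pics
{'time_s': 0.0, 'joints': array([ 9.65603986e-01,  3.13466987e-01,  1.49846712e+00,  1.89207226e-05,
        1.33101826e+00, -2.23373471e-01]), 'dq': array([-0.00078901, -0.00143524,  0.00025889,  0.00114783,  0.00122023,
        0.00184543]), 'tau': array([-3.50692553e-04, -4.12267900e+01, -2.59740347e+01, -1.77770071e-04,
        4.19085860e-03, -1.85671365e-05]), 'eef_pos': array([195.47501199, 486.99522504, 255.71506437]), 'ee_rot': array([-2.82075660e-04,  1.89754054e-01,  9.81831420e-01, -6.18644879e-04]), 'force': array([ 0.10419444, -0.10485885,  0.04240227]), 'wrist_torque': array([0.0119465 , 0.01866773, 0.00533465]), 'grip_force': 0.0, 'grip_width': 1.000564999057484}
top tray [(0.88, [562.0, 14.0, -5.0], [259.0, 195.0])]
top bay_wide [(0.85, [643.0, 87.0, 2.0], [236.0, 170.0])]
top bay_narrow [(0.69, [648.0, 23.0, 6.0], [256.0, 168.0])]
top bay_medium [(0.58, [654.0, -37.0, -1.0], [274.0, 166.0])]
top spatula [(0.74, [513.0, 3.0, 3.0], [263.0, 211.0])]
top spatula_tip [(0.9, [487.0, 72.0, 5.0], [242.0, 219.0])]
top screwdriver [(0.87, [728.0, 285.0, 0.0], [174.0, 146
[... 1325 characters left out ...]
35.0, 357.0, -0.0], [336.0, 236.0]), (0.71, [728.0, 281.0, -1.0], [277.0, 263.0])]
scene screwdriver_tip [(0.74, [655.0, 610.0, 10.0], [385.0, 314.0]), (0.65, [658.0, -40.0, 6.0], [219.0, 192.0]), (0.63, [802.0, 333.0, 10.0], [275.0, 288.0])]
scene brush [(0.59, [708.0, -448.0, -2.0], [133.0, 144.0]), (0.45, [539.0, -337.0, -2.0], [187.0, 134.0])]
scene brush_tip [(0.48, [772.0, -490.0, 7.0], [112.0, 146.0]), (0.47, [496.0, -269.0, 9.0], [207.0, 134.0])]
scene bottle [(0.32, [534.0, 358.0, -1.0], [336.0, 237.0])]
scene beaker [(0.67, [579.0, -269.0, 1.0], [191.0, 147.0])]
scene holder [(0.64, [781.0, 87.0, -3.0], [220.0, 237.0])]
scene power_box [(0.81, [664.0, -276.0, 5.0], [172.0, 159.0])]
```

View pics/top0.png

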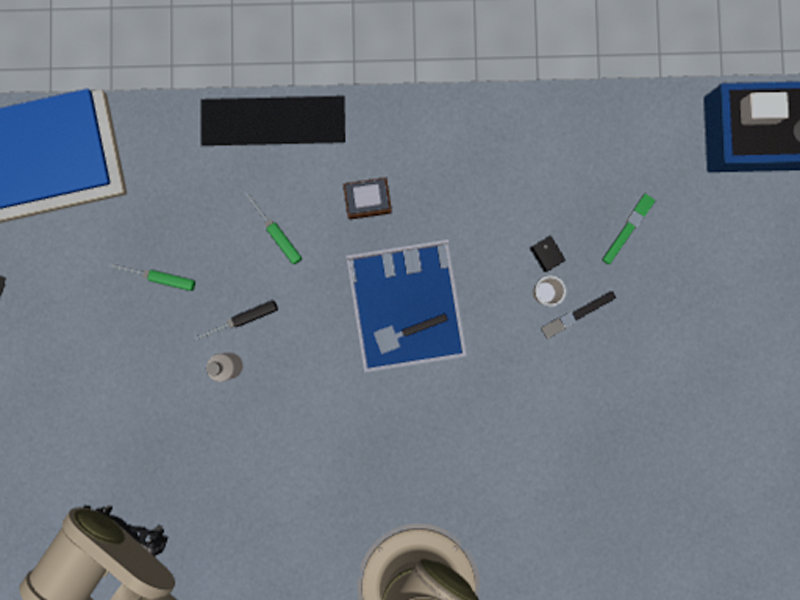

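View pics/scene0.png

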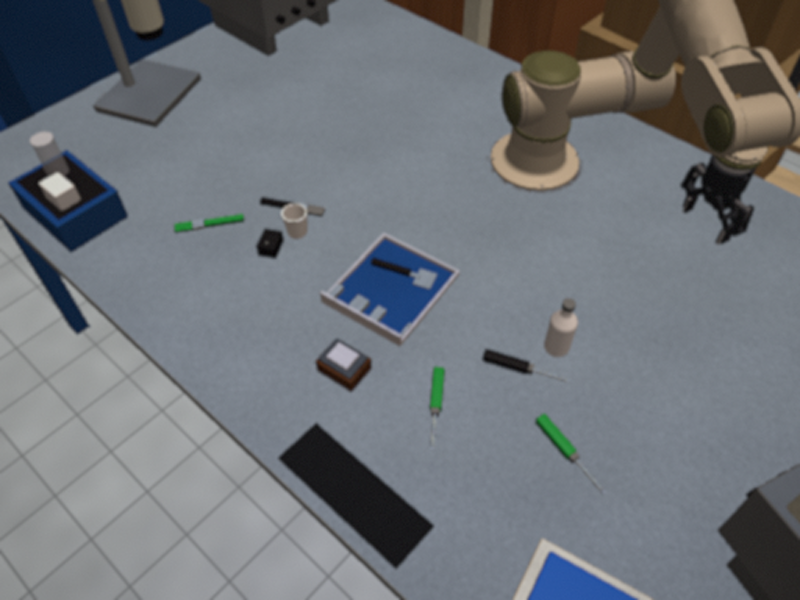

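Top view (800×600 picture): the tray is at (406,305). The spatula in it has its blade at (387,339) and its handle at (425,325). The black screwdriver is at (252,314) with the bottle at (222,367), and the black brush is at (580,313) with the beaker at (549,291).

What could be taken for what, and what I choose:
- **Screwdriver:** green ones at (283,240) and (170,280) against the black one at (252,314). I take the black one.
- **Brush:** green one at (628,229) against the black one at (580,313). I take the black one.

I'll refine the poses and check the choice in a close crop.

```bash
cat > m.py <<'E'
from h import *
from scipy.optimize import least_squares
G={"spatula":[(-75,20,8)],"screwdriver":[(-90,5,12)],"brush":[(-82,13,9)]}
HZ={"spatula":(17,3),"screwdriver":(22,0),"brush":(14,0)}
def handle(c,tool,guess,zoff=None):
    """dark handle: weighted axis -> (centre world, yaw)"""
    f=c["frame"].astype(float); g=f.max(2)
    x,y,a=guess; zt,z0=HZ[tool]; zm=zt-2
    ctr=np.array([x,y])+(-28-15*(tool=="screwdriver"))*np.array([np.cos(a),np.sin(a)])*1.0
    v,u=np.mgrid[0:384,0:512]
    P=pixgrid(c,u,v,zm)
    d=P-ctr; e=np.array([np.cos(a),np.sin(a)])
    al=d@e; la=d@np.array([-e[1],e[0]])
    box=(abs(al)<62)&(abs(la)<24)
    bg=np.median(g[box&(abs(la)>16)]); lo=np.percentile(g[box],3)
    w=np.clip((bg-g)/(bg-lo),0,1)*box; w[w<.25]=0
    m=(P*w[...,None]).sum((0,1))/w.sum(); D=P-m
    C=np.einsum('ij,ijk,ijl->kl',w,D,D)/w.sum(); ev,V=np.linalg.eigh(C); k=V[:,1]
    if k@e<0:k=-k
    return m,np.arctan2(k[1],k[0]),np.sqrt(12*ev)
def pixgrid(c,u,v,z):
    R=np.array(c["R"]);t=np.array(c["t"]);o=-R.T@t
    d=np.stack([(u-c["cx"])/c["fx"],(v-c["cy"])/c["fy"],np.ones(u.shape)],-1)@R
    return (o+d*((z-o[2])/d[...,2])[...,None])[...,:2]
E
python3 - <<'E'
from m import *
gs={"spatula":(510,3,np.radians(110)),"screwdriver":(535,359,np.radians(111)),"brush":(538,-337,np.radians(118))}
tiles=[]
for n in("top","scene"):
    c=cap(n)
    for k,g in gs.items():
        m,a,s=handle(c,k,g); print(n,k,m.round(1),np.degrees(a).round(1),s.round(0))
        if n=="top":
            u,v=w2pix(c,[g[0],g[1],5]).round().astype(int); im=c["frame"][v-28:v+28,u-28:u+28]
            im=cv2.resize(im,(260,260),interpolation=cv2.INTER_CUBIC); q=(w2pix(c,[*m,HZ[k][0]-2])-[u-28,v-28]+.5)*260/56
            cv2.circle(im,tuple(q.round().astype(int).tolist()),4,(0,0,255),-1); tiles.append(im)
    # tray mask: blue floor + rim
    r=eyes.cut_out(n,"tray")
    if r:
        mk=r[0]["mask"].astype(np.uint8); print(n,"tray mask",r[0]["p"],mk.sum())
    hsv=cv2.cvtColor(c["frame"],cv2.COLOR_BGR2HSV); b=((hsv[...,1]>130)&(abs(hsv[...,0].astype(int)-112)<15)).astype(np.uint8)
    u,v=w2pix(c,[562,14,3]).round().astype(int); z=np.zeros_like(b); z[v-45:v+45,u-45:u+45]=b[v-45:v+45,u-45:u+45]
    z=cv2.morphologyEx(z,cv2.MORPH_OPEN,np.ones((2,2)))
    h=cv2.convexHull(cv2.findNonZero(z)); ap=cv2.approxPolyDP(h,4,True)[:,0]
    print(n,"blue hull",[(p.tolist(),pix2w(c,p[0],p[1],3).round(0).tolist()) for p in ap])
    for l in["bay_wide","bay_narrow","bay_medium","tray"]:
        print(l,[toworld(c,a["point"]).round(1).tolist() for a in eyes.landmark_of(n,l)[:1]])
cv2.imwrite("pics/crop1.png",np.hstack(tiles))
E
```

```text
top spatula [522.3 -24. ] 109.5 [17. 94.]
top screwdriver [552.  319.1] 111.5 [25. 95.]
top brush [ 554.  -366.7] 117.7 [18. 94.]
top tray mask 0.8 4604
top blue hull [([295, 226], [462.0, -97.0, 3.0]), ([236, 235], [437.0, 90.0, 3.0]), ([228, 167], [654.0, 112.0, 3.0]), ([280, 159], [676.0, -55.0, 3.0])]
bay_wide [[640.1, 86.2, 1.9]]
bay_narrow [[652.4, 22.1, 3.1]]
bay_medium [[654.8, -38.1, 3.7]]
tray [[563.4, 17.5, -2.4]]
scene spatula [524.6 -22.3] 109.3 [22. 93.]
scene screwdriver [556.  324.1] 110.4 [31. 95.]
scene brush [ 562.5 -377.3] 120.0 [25. 66.]
scene tray mask 0.62 3290
scene blue hull [([288, 175], [443.0, 85.0, 3.0]), ([257, 212], [633.0, 111.0, 3.0]), ([218, 191], [657.0, -47.0, 3.0]), ([246, 155], [472.0, -90.0, 3.0])]
bay_wide [[636.2, 83.9, 8.6]]
bay_narrow [[648.5, 24.2, 2.8]]
bay_medium [[659.0, -37.7, 5.9]]
tray [[559.7, 13.9, -2.5]]
```

View pics/crop1.png

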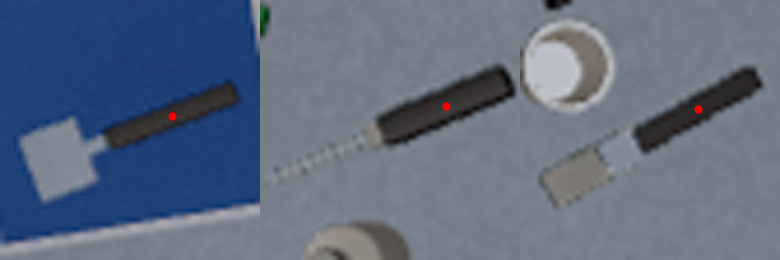

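Each crop shows the right black tool, with the red handle centres on the handles and sizes matching (94×17, 95×25, 94×18). Next I fit the tray pose and plan the spatula reach.

```bash
cat > tr.py <<'E'
from m import *
from scipy.optimize import minimize
def fit(c,x0=(562,15,np.radians(7)),S=6):
    f=c["frame"].astype(np.float32); u,v=w2pix(c,[562,14,3]).round().astype(int); W=52
    im=f[v-W:v+W,u-W:u+W]; o=np.array([u-W,v-W])
    def poly(p,xs,z):
        x,y,a=p; R=np.array([[np.cos(a),-np.sin(a)],[np.sin(a),np.cos(a)]])
        return np.array([((w2pix(c,[*(R@q+[x,y]),z])-o+.5)*S-.5) for q in xs])
    def fill(p,x1,x2,hy,z):
        m=np.zeros((2*W*S,2*W*S),np.uint8)
        cv2.fillPoly(m,[(poly(p,[np.array(q) for q in[(x1,-hy),(x2,-hy),(x2,hy),(x1,hy)]],z)*16).round().astype(np.int32)],1,shift=4); return m
    def cost(p):
        out=fill(p,-118,118,104,13)|fill(p,-118,118,104,0); inn=fill(p,-112,112,98,13)&fill(p,-112,112,98,3)
        L=[cv2.resize((m).astype(np.float32),(2*W,2*W),interpolation=cv2.INTER_AREA) for m in(out,inn)]
        roi=base
        A=np.stack([1-L[0],L[0]-L[1],L[1]],-1)[roi]; B=im[roi]
        s=np.linalg.lstsq(A,B,rcond=None)[0]; r=B-A@s
        return np.minimum(np.abs(r),40).mean()
    vv,uu=np.mgrid[0:2*W,0:2*W]; P=pixgrid(c,uu+o[0],vv+o[1],8); x,y,a=x0
    d=P-[x,y]; e=np.array([np.cos(a),np.sin(a)]); al=d@e; la=d@np.array([-e[1],e[0]])
    base=(al<55)&(al>-145)&(abs(la)<130)&~((abs(la)<85)&(al>-90))
    r=minimize(lambda q:cost([q[0],q[1],q[2]/100]),[x0[0],x0[1],x0[2]*100],method="Nelder-Mead",options=dict(initial_simplex=[[x0[0]+i,x0[1]+j,x0[2]*100+k] for i,j,k in[(-4,-4,-3),(6,0,0),(0,6,0),(0,0,5)]],xatol=.05,fatol=1e-3))
    return r.x*[1,1,.01],r.fun
E
python3 - <<'E'
from tr import *
for n in("top","scene"):
    c=cap(n); p,f=fit(c); print(n,p[:2].round(1),np.degrees(p[2]).round(2),f)
print(ctrl.sense()["time_s"])
E
```

```text
top [561.1  13.5] 7.87 2.8764050006866455
scene [555.8   8.4] 7.96 6.079999923706055
2.2
```

Emit:
{"op": "step_arm", "data": {"increments": [{"wz": 1, "dz": 1}, {"wz": 1, "dz": 1}, {"wz": 1, "dz": 1}, {"wz": 1, "dz": 1}, {"wz": 1}], "fingers": 45, "squeeze": 40}}

```text
invalid input at $.increments[0]: expected keys dx, dy, dz, wx, wy, wz
```

Emit:
{"op": "step_arm", "data": {"increments": [{"wz": 1}, {"wz": 1}, {"wz": 1}, {"wz": 0.1}, {"wz": 0}]}}

```text
invalid input at $.increments[0]: expected keys dx, dy, dz, wx, wy, wz
```

```bash
cat > plan.py <<'E'
from h import *
import sys
def now():
    s=ctrl.sense(); w,x,y,z=s["ee_rot"]
    yx,yy=2*(x*y-w*z),1-2*(x*x+z*z); return np.array(s["eef_pos"]),np.degrees(np.arctan2(yy,yx)),s
def plan(tx,ty,tz,phi=None):
    p,f,s=now(); d=np.array([tx,ty,tz])-p; a=np.radians(f)
    t=np.array([d[:2]@[-np.sin(a),np.cos(a)],d[:2]@[np.cos(a),np.sin(a)],-d[2]])/25
    n=int(np.ceil(abs(t).max()))
    print("t",round(s["time_s"],2),"at",p.round(1),"phi",round(f,2),"tot",t.round(2),"n",n,"per",(t/max(n,1)).round(3),"wz",None if phi is None else round((f-phi)/6,2),"F",np.round(s["force"],1),"grip",round(s["grip_width"]*85.4,1),round(s["grip_force"],1))
if __name__=="__main__": plan(*map(float,sys.argv[1:]))
E
python3 plan.py 520.5 -18.8 130 19.5
```

```text
t 2.2 at [195.6 487.2 256.3] phi 68.12 tot [-19.6  -13.94   5.05] n 20 per [-0.98  -0.697  0.253] wz 8.1 F [-1.  -0.2  0.5] grip 85.3 0.0
```

Emit:
{"op": "step_arm", "data": {"increments": [{"dx": -0.5, "dy": -0.35, "dz": 0.12, "wx": 0, "wy": 0, "wz": 0}, {"dx": -0.98, "dy": -0.7, "dz": 0.25, "wx": 0, "wy": 0, "wz": 0}, {"dx": -0.98, "dy": -0.7, "dz": 0.25, "wx": 0, "wy": 0, "wz": 0}, {"dx": -0.98, "dy": -0.7, "dz": 0.25, "wx": 0, "wy": 0, "wz": 0}, {"dx": -0.98, "dy": -0.7, "dz": 0.25, "wx": 0, "wy": 0, "wz": 0}], "fingers": 45, "squeeze": 40}}

```text
time_s: 2.7
eef_pos: [269.3, 372.0, 228.1]
ee_rot: [0.0, 0.19, 0.982, 0.0]
force: [0.7, 0.6, 0.1]
grip_width: 0.529
grip_force: 0.0
```

Emit:
{"op": "step_arm", "data": {"increments": [{"dx": -0.98, "dy": -0.7, "dz": 0.25, "wx": 0, "wy": 0, "wz": 0}, {"dx": -0.98, "dy": -0.7, "dz": 0.25, "wx": 0, "wy": 0, "wz": 0}, {"dx": -0.98, "dy": -0.7, "dz": 0.25, "wx": 0, "wy": 0, "wz": 0}, {"dx": -0.98, "dy": -0.7, "dz": 0.25, "wx": 0, "wy": 0, "wz": 0}, {"dx": -0.98, "dy": -0.7, "dz": 0.25, "wx": 0, "wy": 0, "wz": 0}]}}

```text
time_s: 3.2
eef_pos: [350.5, 245.0, 196.9]
ee_rot: [0.0, 0.19, 0.982, 0.0]
force: [0.5, 0.4, 0.9]
grip_width: 0.531
grip_force: 0.0
```

Emit:
{"op": "step_arm", "data": {"increments": [{"dx": -0.98, "dy": -0.7, "dz": 0.25, "wx": 0, "wy": 0, "wz": 0}, {"dx": -0.98, "dy": -0.7, "dz": 0.25, "wx": 0, "wy": 0, "wz": 0}, {"dx": -0.98, "dy": -0.7, "dz": 0.25, "wx": 0, "wy": 0, "wz": 0}, {"dx": -0.98, "dy": -0.7, "dz": 0.25, "wx": 0, "wy": 0, "wz": 0}, {"dx": -0.98, "dy": -0.7, "dz": 0.25, "wx": 0, "wy": 0, "wz": 0}]}}

```text
time_s: 3.7
eef_pos: [431.6, 118.1, 165.7]
ee_rot: [0.0, 0.19, 0.982, 0.0]
force: [-0.2, 1.1, 0.1]
grip_width: 0.529
grip_force: 0.0
```

Emit:
{"op": "step_arm", "data": {"increments": [{"dx": -0.98, "dy": -0.7, "dz": 0.25, "wx": 0, "wy": 0, "wz": 0}, {"dx": -0.98, "dy": -0.7, "dz": 0.25, "wx": 0, "wy": 0, "wz": 0}, {"dx": -0.98, "dy": -0.7, "dz": 0.25, "wx": 0, "wy": 0, "wz": 0}, {"dx": -0.98, "dy": -0.7, "dz": 0.25, "wx": 0, "wy": 0, "wz": 0}, {"dx": -0.98, "dy": -0.7, "dz": 0.25, "wx": 0, "wy": 0, "wz": 0}]}}

```text
time_s: 4.2
eef_pos: [512.7, -8.8, 134.3]
ee_rot: [0.0, 0.19, 0.982, 0.0]
force: [-0.9, 1.2, -0.2]
grip_width: 0.531
grip_force: 0.0
```

Emit:
{"op": "step_arm", "data": {"increments": [{"dx": -0.4, "dy": -0.3, "dz": 0.12, "wx": 0, "wy": 0, "wz": 1}, {"dx": 0, "dy": 0, "dz": 0, "wx": 0, "wy": 0, "wz": 1}, {"dx": 0, "dy": 0, "dz": 0, "wx": 0, "wy": 0, "wz": 1}, {"dx": 0, "dy": 0, "dz": 0, "wx": 0, "wy": 0, "wz": 1}, {"dx": 0, "dy": 0, "dz": 0, "wx": 0, "wy": 0, "wz": 1}]}}

```text
time_s: 4.7
eef_pos: [518.6, -18.3, 131.5]
ee_rot: [0.0, 0.439, 0.898, -0.0]
force: [-0.9, 0.4, -0.3]
grip_width: 0.529
grip_force: 0.0
```

Emit:
{"op": "step_arm", "data": {"increments": [{"dx": 0, "dy": 0, "dz": 0, "wx": 0, "wy": 0, "wz": 1}, {"dx": 0, "dy": 0, "dz": 0, "wx": 0, "wy": 0, "wz": 1}, {"dx": 0, "dy": 0, "dz": 0, "wx": 0, "wy": 0, "wz": 1}, {"dx": 0, "dy": 0, "dz": 0, "wx": 0, "wy": 0, "wz": 0.1}, {"dx": 0, "dy": 0, "dz": 0, "wx": 0, "wy": 0, "wz": 0}]}}

```text
time_s: 5.2
eef_pos: [518.6, -18.3, 131.5]
ee_rot: [0.0, 0.576, 0.817, 0.0]
force: [0.2, 0.1, -0.4]
grip_width: 0.525
grip_force: 0.0
```

```bash
python3 plan.py 520.5 -18.8 31 19.5
```

```text
t 5.2 at [518.6 -18.3 131.5] phi 19.65 tot [-0.05  0.07  4.02] n 5 per [-0.009  0.013  0.804] wz 0.03 F [ 0.2  0.1 -0.4] grip 44.8 0.0
```

Emit:
{"op": "step_arm", "data": {"increments": [{"dx": -0.05, "dy": 0.07, "dz": 1, "wx": 0, "wy": 0, "wz": 0}, {"dx": 0, "dy": 0, "dz": 1, "wx": 0, "wy": 0, "wz": 0}, {"dx": 0, "dy": 0, "dz": 1, "wx": 0, "wy": 0, "wz": 0}, {"dx": 0, "dy": 0, "dz": 0.6, "wx": 0, "wy": 0, "wz": 0}, {"dx": 0, "dy": 0, "dz": 0.42, "wx": 0, "wy": 0, "wz": 0}]}}

```text
time_s: 5.7
eef_pos: [520.3, -18.8, 29.9]
ee_rot: [-0.001, 0.576, 0.817, -0.0]
force: [0.1, 0.6, -0.9]
grip_width: 0.526
grip_force: 0.0
```

Emit:
{"op": "step_arm", "data": {"increments": [{"dx": 0, "dy": 0, "dz": 0, "wx": 0, "wy": 0, "wz": 0}, {"dx": 0, "dy": 0, "dz": 0, "wx": 0, "wy": 0, "wz": 0}, {"dx": 0, "dy": 0, "dz": 0, "wx": 0, "wy": 0, "wz": 0}, {"dx": 0, "dy": 0, "dz": 0, "wx": 0, "wy": 0, "wz": 0}, {"dx": 0, "dy": 0, "dz": 0, "wx": 0, "wy": 0, "wz": 0}], "fingers": 5}}

```text
time_s: 6.2
eef_pos: [521.1, -19.0, 31.8]
ee_rot: [0.001, 0.577, 0.817, 0.0]
force: [-1.1, 0.4, 5.3]
grip_width: 0.17
grip_force: 41.4
```

```bash
python3 plan.py 520.5 -18.8 100 -82.2
```

```text
t 6.2 at [521.1 -19.   31.8] phi 19.54 tot [ 0.01 -0.02 -2.73] n 3 per [ 0.004 -0.006 -0.91 ] wz 16.96 F [-1.1  0.4  5.3] grip 14.6 41.4
```

Emit:
{"op": "step_arm", "data": {"increments": [{"dx": 0, "dy": 0, "dz": -0.5, "wx": 0, "wy": 0, "wz": 0}, {"dx": 0, "dy": 0, "dz": -0.8, "wx": 0, "wy": 0, "wz": 0}, {"dx": 0, "dy": 0, "dz": -0.9, "wx": 0, "wy": 0, "wz": 0.5}, {"dx": 0, "dy": 0, "dz": -0.5, "wx": 0, "wy": 0, "wz": 1}, {"dx": 0, "dy": 0, "dz": 0, "wx": 0, "wy": 0, "wz": 1}]}}

```text
time_s: 6.7
eef_pos: [521.5, -19.0, 101.2]
ee_rot: [0.002, 0.68, 0.733, 0.001]
force: [0.4, -0.1, -1.5]
grip_width: 0.174
grip_force: 40.8
```

Emit:
{"op": "step_arm", "data": {"increments": [{"dx": 0, "dy": 0, "dz": 0, "wx": 0, "wy": 0, "wz": 1}, {"dx": 0, "dy": 0, "dz": 0, "wx": 0, "wy": 0, "wz": 1}, {"dx": 0, "dy": 0, "dz": 0, "wx": 0, "wy": 0, "wz": 1}, {"dx": 0, "dy": 0, "dz": 0, "wx": 0, "wy": 0, "wz": 1}, {"dx": 0, "dy": 0, "dz": 0, "wx": 0, "wy": 0, "wz": 1}]}}

```text
time_s: 7.2
eef_pos: [520.6, -18.8, 99.3]
ee_rot: [0.0, 0.847, 0.532, 0.0]
force: [0.1, 0.4, -0.5]
grip_width: 0.174
grip_force: 40.8
```

Emit:
{"op": "step_arm", "data": {"increments": [{"dx": 0, "dy": 0, "dz": 0, "wx": 0, "wy": 0, "wz": 1}, {"dx": 0, "dy": 0, "dz": 0, "wx": 0, "wy": 0, "wz": 1}, {"dx": 0, "dy": 0, "dz": 0, "wx": 0, "wy": 0, "wz": 1}, {"dx": 0, "dy": 0, "dz": 0, "wx": 0, "wy": 0, "wz": 1}, {"dx": 0, "dy": 0, "dz": 0, "wx": 0, "wy": 0, "wz": 1}]}}

```text
time_s: 7.7
eef_pos: [520.6, -18.9, 99.4]
ee_rot: [0.0, 0.956, 0.295, 0.0]
force: [0.7, 0.2, 0.1]
grip_width: 0.17
grip_force: 40.8
```

Emit:
{"op": "step_arm", "data": {"increments": [{"dx": 0, "dy": 0, "dz": 0, "wx": 0, "wy": 0, "wz": 1}, {"dx": 0, "dy": 0, "dz": 0, "wx": 0, "wy": 0, "wz": 1}, {"dx": 0, "dy": 0, "dz": 0, "wx": 0, "wy": 0, "wz": 1}, {"dx": 0, "dy": 0, "dz": 0, "wx": 0, "wy": 0, "wz": 1}, {"dx": 0, "dy": 0, "dz": 0, "wx": 0, "wy": 0, "wz": 0.47}]}}

```text
time_s: 8.2
eef_pos: [520.6, -18.8, 99.3]
ee_rot: [0.0, 0.998, 0.065, 0.0]
force: [0.1, -0.7, -0.5]
grip_width: 0.176
grip_force: 40.8
```

```bash
python3 plan.py 553.7 74.6 100 -82.26
```

```text
t 8.2 at [520.6 -18.8  99.3] phi -82.5 tot [ 1.8  -3.53 -0.03] n 4 per [ 0.45  -0.883 -0.007] wz -0.04 F [ 0.1 -0.7 -0.5] grip 15.0 40.8
```

Move over the bay, lower to about 20 mm clear, and look from the camera.

Emit:
{"op": "step_arm", "data": {"increments": [{"dx": 0.3, "dy": -0.6, "dz": 0, "wx": 0, "wy": 0, "wz": -0.04}, {"dx": 0.45, "dy": -0.88, "dz": 0, "wx": 0, "wy": 0, "wz": 0}, {"dx": 0.45, "dy": -0.88, "dz": 0, "wx": 0, "wy": 0, "wz": 0}, {"dx": 0.4, "dy": -0.77, "dz": 0.4, "wx": 0, "wy": 0, "wz": 0}, {"dx": 0.2, "dy": -0.4, "dz": 0.8, "wx": 0, "wy": 0, "wz": 0}]}}

```text
time_s: 8.7
eef_pos: [554.3, 76.2, 70.2]
ee_rot: [0.0, 0.998, 0.07, 0.002]
force: [0.8, -0.7, -1.7]
grip_width: 0.171
grip_force: 40.8
```

Emit:
{"op": "step_arm", "data": {"increments": [{"dx": 0, "dy": 0, "dz": 0, "wx": 0, "wy": 0, "wz": 0}, {"dx": 0, "dy": 0, "dz": 0, "wx": 0, "wy": 0, "wz": 0}]}}

```text
time_s: 8.9
eef_pos: [553.0, 74.5, 69.2]
ee_rot: [0.0, 0.998, 0.069, -0.0]
force: [0.1, 0.3, -0.5]
grip_width: 0.171
grip_force: 40.7
```

```bash
python3 plan.py 553.7 74.6 33 -82.26; python3 - <<'E'
from h import *
ims=[]
T=(561,13,np.radians(7.7))
for n in("top","scene"):
    c=cap(n)
    for l in("spatula","spatula_tip"): print(n,l,[(round(a["p"],2),toworld(c,a["point"]).round(1).tolist()) for a in eyes.landmark_of(n,l)[:2]])
    u,v=w2pix(c,[580,40,20]).round().astype(int); im=c["frame"][v-45:v+45,u-45:u+45]; ims.append(cv2.resize(im,(400,400),interpolation=cv2.INTER_CUBIC))
cv2.imwrite("pics/sp1.png",np.hstack(ims))
E
```

```text
t 8.9 at [553.   74.5  69.2] phi -82.04 tot [ 0.03 -0.    1.45] n 2 per [ 0.015 -0.     0.724] wz 0.04 F [ 0.1  0.3 -0.5] grip 14.6 40.7
top spatula [(0.59, [575.5, 81.0, 37.1])]
top spatula_tip [(0.75, [652.0, 87.4, 41.8]), (0.52, [640.8, 86.7, 1.8])]
scene spatula [(0.66, [576.8, 76.6, 37.0])]
scene spatula_tip [(0.79, [650.8, 84.2, 42.5])]
```

View pics/sp1.png

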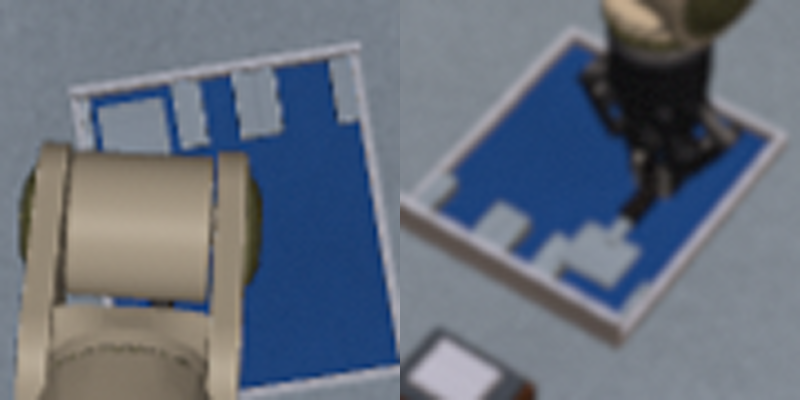

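The left picture shows the blade at (140,130), parallel to and within the wide bay between the comb bars at (80,105) and (190,115). The measured tip (651,86) agrees with the expected (649,87). I lower and release.

Emit:
{"op": "step_arm", "data": {"increments": [{"dx": 0, "dy": 0, "dz": 0.7, "wx": 0, "wy": 0, "wz": 0.04}, {"dx": 0, "dy": 0, "dz": 0.5, "wx": 0, "wy": 0, "wz": 0}, {"dx": 0, "dy": 0, "dz": 0.2, "wx": 0, "wy": 0, "wz": 0}, {"dx": 0, "dy": 0, "dz": 0.06, "wx": 0, "wy": 0, "wz": 0}, {"dx": 0, "dy": 0, "dz": 0, "wx": 0, "wy": 0, "wz": 0}]}}

```text
time_s: 9.7
eef_pos: [553.2, 74.7, 32.3]
ee_rot: [0.0, 0.998, 0.067, 0.0]
force: [0.5, -0.1, -0.7]
grip_width: 0.17
grip_force: 40.8
```

```bash
python3 plan.py 553.7 74.6 32 -82.26
```

```text
t 9.7 at [553.2  74.7  32.3] phi -82.29 tot [0.02 0.01 0.01] n 1 per [0.02  0.008 0.011] wz -0.01 F [ 0.5 -0.1 -0.7] grip 14.6 40.8
```

Emit:
{"op": "step_arm", "data": {"increments": [{"dx": 0, "dy": 0, "dz": 0.02, "wx": 0, "wy": 0, "wz": 0}, {"dx": 0, "dy": 0, "dz": 0, "wx": 0, "wy": 0, "wz": 0}, {"dx": 0, "dy": 0, "dz": 0, "wx": 0, "wy": 0, "wz": 0}, {"dx": 0, "dy": 0, "dz": 0, "wx": 0, "wy": 0, "wz": 0}], "fingers": 36}}

```text
time_s: 10.1
eef_pos: [553.2, 74.7, 31.7]
ee_rot: [0.0, 0.998, 0.067, 0.0]
force: [0.2, -0.1, 0.3]
grip_width: 0.42
grip_force: 0.0
```

Emit:
{"op": "step_arm", "data": {"increments": [{"dx": 0, "dy": 0, "dz": -0.3, "wx": 0, "wy": 0, "wz": 0}, {"dx": 0, "dy": 0, "dz": -1, "wx": 0, "wy": 0, "wz": 0}, {"dx": 0, "dy": 0, "dz": -1, "wx": 0, "wy": 0, "wz": 0}, {"dx": 0, "dy": 0, "dz": -1, "wx": 0, "wy": 0, "wz": -1}, {"dx": 0, "dy": 0, "dz": -1, "wx": 0, "wy": 0, "wz": -1}]}}

```text
time_s: 10.6
eef_pos: [553.0, 74.7, 140.7]
ee_rot: [0.0, 0.985, 0.173, 0.0]
force: [0.1, 0.8, -0.2]
grip_width: 0.424
grip_force: 0.0
```

Emit:
{"op": "step_arm", "data": {"increments": [{"dx": 0, "dy": 0, "dz": 0, "wx": 0, "wy": 0, "wz": -1}, {"dx": 0, "dy": 0, "dz": 0, "wx": 0, "wy": 0, "wz": -1}, {"dx": 0, "dy": 0, "dz": 0, "wx": 0, "wy": 0, "wz": -1}, {"dx": 0, "dy": 0, "dz": 0, "wx": 0, "wy": 0, "wz": -1}, {"dx": 0, "dy": 0, "dz": 0, "wx": 0, "wy": 0, "wz": -1}]}}

```text
time_s: 11.1
eef_pos: [553.1, 74.8, 139.7]
ee_rot: [0.0, 0.906, 0.422, 0.0]
force: [-0.3, -0.3, 0.4]
grip_width: 0.424
grip_force: 0.0
```

Emit:
{"op": "step_arm", "data": {"increments": [{"dx": 0, "dy": 0, "dz": 0, "wx": 0, "wy": 0, "wz": -1}, {"dx": 0, "dy": 0, "dz": 0, "wx": 0, "wy": 0, "wz": -1}, {"dx": 0, "dy": 0, "dz": 0, "wx": 0, "wy": 0, "wz": -1}, {"dx": 0, "dy": 0, "dz": 0, "wx": 0, "wy": 0, "wz": -1}, {"dx": 0, "dy": 0, "dz": 0, "wx": 0, "wy": 0, "wz": -1}]}}

```text
time_s: 11.6
eef_pos: [553.1, 74.8, 139.6]
ee_rot: [0.0, 0.766, 0.642, 0.0]
force: [0.1, 0.0, 0.8]
grip_width: 0.42
grip_force: 0.0
```

Emit:
{"op": "step_arm", "data": {"increments": [{"dx": 0, "dy": 0, "dz": 0, "wx": 0, "wy": 0, "wz": -1}, {"dx": 0, "dy": 0, "dz": 0, "wx": 0, "wy": 0, "wz": -1}, {"dx": 0, "dy": 0, "dz": 0, "wx": 0, "wy": 0, "wz": -1}, {"dx": 0, "dy": 0, "dz": 0, "wx": 0, "wy": 0, "wz": -1}, {"dx": 0, "dy": 0, "dz": 0, "wx": 0, "wy": 0, "wz": -1}]}}

```text
time_s: 12.1
eef_pos: [553.1, 74.7, 139.7]
ee_rot: [0.0, 0.574, 0.819, 0.0]
force: [-0.6, -0.7, -0.0]
grip_width: 0.422
grip_force: 0.0
```

```bash
python3 plan.py 550.6 321 130 21.4; python3 - <<'E'
from h import *
for n in("top","scene"):
    c=cap(n)
    for l in("spatula","spatula_tip"): print(n,l,[(round(a["p"],2),toworld(c,a["point"]).round(1).tolist()) for a in eyes.landmark_of(n,l)[:2]])
E
```

```text
t 12.1 at [553.1  74.7 139.7] phi 19.96 tot [9.29 3.27 0.39] n 10 per [0.929 0.327 0.039] wz -0.24 F [-0.6 -0.7 -0. ] grip 36.0 0.0
top spatula []
top spatula_tip [(0.6, [650.9, 88.3, 2.8])]
scene spatula [(0.48, [576.5, 76.9, -3.0])]
scene spatula_tip [(0.59, [649.9, 87.0, 4.7])]
```

Emit:
{"op": "step_arm", "data": {"increments": [{"dx": 0.5, "dy": 0.18, "dz": 0, "wx": 0, "wy": 0, "wz": 0}, {"dx": 0.9, "dy": 0.32, "dz": 0, "wx": 0, "wy": 0, "wz": 0}, {"dx": 0.95, "dy": 0.33, "dz": 0, "wx": 0, "wy": 0, "wz": 0}, {"dx": 0.95, "dy": 0.33, "dz": 0, "wx": 0, "wy": 0, "wz": 0}, {"dx": 0.95, "dy": 0.33, "dz": 0, "wx": 0, "wy": 0, "wz": 0}], "fingers": 50}}

```text
time_s: 12.9
eef_pos: [552.0, 189.3, 139.1]
ee_rot: [-0.0, 0.576, 0.817, 0.0]
force: [0.2, -0.1, -0.2]
grip_width: 0.591
grip_force: 0.0
```

Emit:
{"op": "step_arm", "data": {"increments": [{"dx": 0.95, "dy": 0.33, "dz": 0, "wx": 0, "wy": 0, "wz": 0}, {"dx": 0.95, "dy": 0.33, "dz": 0, "wx": 0, "wy": 0, "wz": 0}, {"dx": 0.95, "dy": 0.33, "dz": 0, "wx": 0, "wy": 0, "wz": 0}, {"dx": 0.95, "dy": 0.35, "dz": 0, "wx": 0, "wy": 0, "wz": 0}, {"dx": 0.8, "dy": 0.3, "dz": 0, "wx": 0, "wy": 0, "wz": 0}]}}

```text
time_s: 13.4
eef_pos: [551.4, 311.7, 139.0]
ee_rot: [-0.0, 0.576, 0.818, 0.0]
force: [0.4, -0.4, -0.0]
grip_width: 0.588
grip_force: 0.0
```

Emit:
{"op": "step_arm", "data": {"increments": [{"dx": 0.45, "dy": 0.15, "dz": 0, "wx": 0, "wy": 0, "wz": -0.2}, {"dx": 0, "dy": 0, "dz": 1, "wx": 0, "wy": 0, "wz": 0}, {"dx": 0, "dy": 0, "dz": 1, "wx": 0, "wy": 0, "wz": 0}, {"dx": 0, "dy": 0, "dz": 0, "wx": 0, "wy": 0, "wz": 0}, {"dx": 0, "dy": 0, "dz": 0, "wx": 0, "wy": 0, "wz": 0}]}}

```text
time_s: 13.9
eef_pos: [552.0, 321.4, 89.6]
ee_rot: [0.0, 0.567, 0.824, 0.0]
force: [0.3, -0.8, 0.6]
grip_width: 0.589
grip_force: 0.0
```

```bash
python3 plan.py 551.1 321.4 29 21.2
```

```text
t 13.9 at [552.  321.4  89.6] phi 20.91 tot [ 0.01 -0.03  2.42] n 3 per [ 0.004 -0.011  0.808] wz -0.05 F [ 0.3 -0.8  0.6] grip 50.3 0.0
```

Emit:
{"op": "step_arm", "data": {"increments": [{"dx": 0, "dy": -0.03, "dz": 0.9, "wx": 0, "wy": 0, "wz": -0.05}, {"dx": 0, "dy": 0, "dz": 0.9, "wx": 0, "wy": 0, "wz": 0}, {"dx": 0, "dy": 0, "dz": 0.4, "wx": 0, "wy": 0, "wz": 0}, {"dx": 0, "dy": 0, "dz": 0.22, "wx": 0, "wy": 0, "wz": 0}, {"dx": 0, "dy": 0, "dz": 0, "wx": 0, "wy": 0, "wz": 0}]}}

```text
time_s: 14.4
eef_pos: [551.5, 321.1, 29.2]
ee_rot: [0.0, 0.565, 0.825, 0.0]
force: [0.1, 0.2, -0.0]
grip_width: 0.589
grip_force: 0.0
```

Emit:
{"op": "step_arm", "data": {"increments": [{"dx": 0, "dy": 0, "dz": 0, "wx": 0, "wy": 0, "wz": 0}, {"dx": 0, "dy": 0, "dz": 0, "wx": 0, "wy": 0, "wz": 0}, {"dx": 0, "dy": 0, "dz": 0, "wx": 0, "wy": 0, "wz": 0}, {"dx": 0, "dy": 0, "dz": 0, "wx": 0, "wy": 0, "wz": 0}, {"dx": 0, "dy": 0, "dz": 0, "wx": 0, "wy": 0, "wz": 0}], "fingers": 10, "squeeze": 50}}

```text
time_s: 14.9
eef_pos: [551.8, 321.3, 29.9]
ee_rot: [0.001, 0.565, 0.825, 0.001]
force: [-0.4, -0.7, 6.2]
grip_width: 0.266
grip_force: 50.3
```

```bash
python3 plan.py 551.1 321.4 120 -82.5
```

```text
t 14.9 at [551.8 321.3  29.9] phi 21.21 tot [ 0.02 -0.02 -3.61] n 4 per [ 0.004 -0.006 -0.901] wz 17.28 F [-0.4 -0.7  6.2] grip 22.8 50.3
```

Emit:
{"op": "step_arm", "data": {"increments": [{"dx": 0, "dy": 0, "dz": -0.4, "wx": 0, "wy": 0, "wz": 0}, {"dx": 0, "dy": 0, "dz": -0.9, "wx": 0, "wy": 0, "wz": 0}, {"dx": 0, "dy": 0, "dz": -1, "wx": 0, "wy": 0, "wz": 0}, {"dx": 0, "dy": 0, "dz": -0.7, "wx": 0, "wy": 0, "wz": 0}, {"dx": -0.52, "dy": -0.2, "dz": -0.3, "wx": 0, "wy": 0, "wz": 0}]}}

```text
time_s: 15.4
eef_pos: [551.5, 307.9, 113.3]
ee_rot: [0.001, 0.564, 0.826, 0.001]
force: [0.3, 0.8, -0.8]
grip_width: 0.269
grip_force: 49.4
```

Emit:
{"op": "step_arm", "data": {"increments": [{"dx": -0.9, "dy": -0.4, "dz": 0, "wx": 0, "wy": 0, "wz": 0}, {"dx": -0.95, "dy": -0.45, "dz": 0, "wx": 0, "wy": 0, "wz": 0}, {"dx": -0.95, "dy": -0.45, "dz": 0, "wx": 0, "wy": 0, "wz": 0}, {"dx": -0.95, "dy": -0.45, "dz": 0, "wx": 0, "wy": 0, "wz": 0}, {"dx": -0.95, "dy": -0.45, "dz": 0, "wx": 0, "wy": 0, "wz": 0}]}}

```text
time_s: 15.9
eef_pos: [541.7, 175.7, 110.7]
ee_rot: [-0.0, 0.565, 0.825, -0.0]
force: [-0.2, 0.3, 0.0]
grip_width: 0.269
grip_force: 49.3
```

Emit:
{"op": "step_arm", "data": {"increments": [{"dx": -0.95, "dy": -0.45, "dz": 0, "wx": 0, "wy": 0, "wz": 0}, {"dx": -0.95, "dy": -0.45, "dz": 0, "wx": 0, "wy": 0, "wz": 0}, {"dx": -0.95, "dy": -0.45, "dz": 0, "wx": 0, "wy": 0, "wz": 0}, {"dx": -0.95, "dy": -0.45, "dz": 0, "wx": 0, "wy": 0, "wz": 0}, {"dx": -0.95, "dy": -0.5, "dz": 0, "wx": 0, "wy": 0, "wz": 0}]}}

```text
time_s: 16.4
eef_pos: [530.9, 44.4, 110.7]
ee_rot: [-0.0, 0.565, 0.825, -0.0]
force: [0.4, -0.2, -1.5]
grip_width: 0.27
grip_force: 49.3
```

Emit:
{"op": "step_arm", "data": {"increments": [{"dx": -0.8, "dy": -0.4, "dz": 0, "wx": 0, "wy": 0, "wz": 0}, {"dx": -0.5, "dy": -0.3, "dz": 0, "wx": 0, "wy": 0, "wz": 0}, {"dx": 0, "dy": 0, "dz": 0, "wx": 0, "wy": 0, "wz": 1}, {"dx": 0, "dy": 0, "dz": 0, "wx": 0, "wy": 0, "wz": 1}, {"dx": 0, "dy": 0, "dz": 0, "wx": 0, "wy": 0, "wz": 1}]}}

```text
time_s: 16.9
eef_pos: [526.7, 9.2, 110.8]
ee_rot: [-0.0, 0.689, 0.725, -0.0]
force: [0.3, 0.6, -1.2]
grip_width: 0.267
grip_force: 49.3
```

Emit:
{"op": "step_arm", "data": {"increments": [{"dx": 0, "dy": 0, "dz": 0, "wx": 0, "wy": 0, "wz": 1}, {"dx": 0, "dy": 0, "dz": 0, "wx": 0, "wy": 0, "wz": 1}, {"dx": 0, "dy": 0, "dz": 0, "wx": 0, "wy": 0, "wz": 1}, {"dx": 0, "dy": 0, "dz": 0, "wx": 0, "wy": 0, "wz": 1}, {"dx": 0, "dy": 0, "dz": 0, "wx": 0, "wy": 0, "wz": 1}]}}

```text
time_s: 17.4
eef_pos: [526.7, 9.3, 110.8]
ee_rot: [-0.0, 0.853, 0.522, -0.0]
force: [-0.0, -0.8, -1.4]
grip_width: 0.268
grip_force: 49.3
```

Emit:
{"op": "step_arm", "data": {"increments": [{"dx": 0, "dy": 0, "dz": 0, "wx": 0, "wy": 0, "wz": 1}, {"dx": 0, "dy": 0, "dz": 0, "wx": 0, "wy": 0, "wz": 1}, {"dx": 0, "dy": 0, "dz": 0, "wx": 0, "wy": 0, "wz": 1}, {"dx": 0, "dy": 0, "dz": 0, "wx": 0, "wy": 0, "wz": 1}, {"dx": 0, "dy": 0, "dz": 0, "wx": 0, "wy": 0, "wz": 1}]}}

```text
time_s: 17.9
eef_pos: [526.7, 9.4, 110.8]
ee_rot: [-0.0, 0.959, 0.284, -0.0]
force: [-0.4, -0.1, -0.8]
grip_width: 0.263
grip_force: 49.3
```

Emit:
{"op": "step_arm", "data": {"increments": [{"dx": 0, "dy": 0, "dz": 0, "wx": 0, "wy": 0, "wz": 1}, {"dx": 0, "dy": 0, "dz": 0, "wx": 0, "wy": 0, "wz": 1}, {"dx": 0, "dy": 0, "dz": 0, "wx": 0, "wy": 0, "wz": 1}, {"dx": 0, "dy": 0, "dz": 0, "wx": 0, "wy": 0, "wz": 1}, {"dx": 0, "dy": 0, "dz": 0, "wx": 0, "wy": 0, "wz": 0.25}]}}

```text
time_s: 18.4
eef_pos: [526.8, 9.4, 110.8]
ee_rot: [-0.0, 0.998, 0.066, -0.0]
force: [-0.7, -0.0, -1.3]
grip_width: 0.267
grip_force: 49.3
```

Emit:
{"op": "step_arm", "data": {"increments": [{"dx": 0, "dy": 0, "dz": 1, "wx": 0, "wy": 0, "wz": 0}, {"dx": 0, "dy": 0, "dz": 1, "wx": 0, "wy": 0, "wz": 0}, {"dx": 0, "dy": 0, "dz": 0, "wx": 0, "wy": 0, "wz": 0}, {"dx": 0, "dy": 0, "dz": 0, "wx": 0, "wy": 0, "wz": 0}]}}

```text
time_s: 18.8
eef_pos: [527.2, 9.4, 61.5]
ee_rot: [-0.0, 0.998, 0.068, -0.0]
force: [0.5, 0.2, -0.7]
grip_width: 0.267
grip_force: 49.3
```

```bash
python3 plan.py 528.3 8.6 33 -82.3; python3 - <<'E'
from h import *
ims=[]
for n in("top","scene"):
    c=cap(n)
    for l in("screwdriver","screwdriver_tip","bottle"): print(n,l,[(round(a["p"],2),toworld(c,a["point"]).round(1).tolist()) for a in eyes.landmark_of(n,l)[:4]])
    u,v=w2pix(c,[590,20,20]).round().astype(int); im=c["frame"][v-40:v+40,u-40:u+40]; ims.append(cv2.resize(im,(400,400),interpolation=cv2.INTER_CUBIC))
cv2.imwrite("pics/sd1.png",np.hstack(ims))
E
```

```text
t 18.8 at [527.2   9.4  61.5] phi -82.24 tot [0.04 0.04 1.14] n 2 per [0.02  0.019 0.569] wz 0.01 F [ 0.5  0.2 -0.7] grip 22.8 49.3
top screwdriver [(0.81, [729.1, 290.3, -4.1]), (0.54, [633.7, 531.6, -3.3])]
top screwdriver_tip [(0.82, [659.4, 617.4, 14.0]), (0.64, [805.4, 336.1, 7.8]), (0.62, [658.7, 28.5, 40.6])]
top bottle [(0.7, [448.9, 376.0, -1.5])]
scene screwdriver [(0.82, [631.4, 532.8, -0.7]), (0.74, [728.3, 283.0, 2.7]), (0.56, [571.1, 12.5, 31.3])]
scene screwdriver_tip [(0.78, [803.1, 335.7, 11.4]), (0.67, [656.5, 610.9, 10.3])]
scene bottle [(0.73, [447.9, 375.2, -3.3]), (0.67, [645.2, 25.9, 2.8])]
```

View pics/sd1.png

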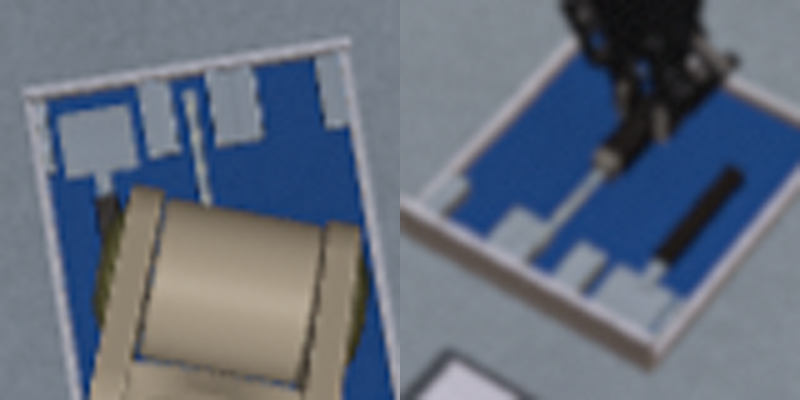

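The spatula lies in the wide bay with its blade at (97,140). The screwdriver shaft at (192,120) hangs parallel in the narrow bay between the bars at (158,115) and (235,105), and the tip is where expected. I lower it.

Emit:
{"op": "step_arm", "data": {"increments": [{"dx": 0, "dy": 0.06, "dz": 0.5, "wx": 0, "wy": 0, "wz": 0}, {"dx": 0, "dy": 0, "dz": 0.4, "wx": 0, "wy": 0, "wz": 0}, {"dx": 0, "dy": 0, "dz": 0.16, "wx": 0, "wy": 0, "wz": 0}, {"dx": 0, "dy": 0, "dz": 0.08, "wx": 0, "wy": 0, "wz": 0}, {"dx": 0, "dy": 0, "dz": 0, "wx": 0, "wy": 0, "wz": 0}]}}

```text
time_s: 19.7
eef_pos: [526.6, 8.1, 32.8]
ee_rot: [-0.0, 0.998, 0.067, -0.001]
force: [-8.5, 0.1, 11.1]
grip_width: 0.269
grip_force: 51.0
```

```bash
python3 plan.py 528.3 8.6 33 -82.3
```

```text
t 19.7 at [526.6   8.1  32.8] phi -82.28 tot [ 0.07 -0.01 -0.01] n 1 per [ 0.069 -0.01  -0.007] wz 0.0 F [-8.5  0.1 11.1] grip 22.9 51.0
```

Emit:
{"op": "step_arm", "data": {"increments": [{"dx": -0.03, "dy": 0, "dz": -0.02, "wx": 0, "wy": 0, "wz": 0}, {"dx": 0, "dy": 0, "dz": 0, "wx": 0, "wy": 0, "wz": 0}]}}

```text
time_s: 19.9
eef_pos: [526.5, 8.0, 32.9]
ee_rot: [-0.0, 0.998, 0.067, -0.0]
force: [-1.4, -0.1, 0.9]
grip_width: 0.273
grip_force: 49.8
```

Emit:
{"op": "step_arm", "data": {"increments": [{"dx": 0, "dy": 0, "dz": 0, "wx": 0, "wy": 0, "wz": 0}, {"dx": 0, "dy": 0, "dz": 0, "wx": 0, "wy": 0, "wz": 0}, {"dx": 0, "dy": 0, "dz": 0, "wx": 0, "wy": 0, "wz": 0}, {"dx": 0, "dy": 0, "dz": 0, "wx": 0, "wy": 0, "wz": 0}], "fingers": 42}}

```text
time_s: 20.3
eef_pos: [526.7, 7.9, 33.0]
ee_rot: [0.0, 0.998, 0.067, 0.0]
force: [-0.2, 0.0, -0.3]
grip_width: 0.494
grip_force: 0.0
```

Emit:
{"op": "step_arm", "data": {"increments": [{"dx": 0, "dy": 0, "dz": -0.3, "wx": 0, "wy": 0, "wz": 0}, {"dx": 0, "dy": 0, "dz": -1, "wx": 0, "wy": 0, "wz": 0}, {"dx": 0, "dy": 0, "dz": -1, "wx": 0, "wy": 0, "wz": 0}, {"dx": 0, "dy": 0, "dz": -1, "wx": 0, "wy": 0, "wz": -1}, {"dx": 0, "dy": 0, "dz": -1, "wx": 0, "wy": 0, "wz": -1}]}}

```text
time_s: 20.8
eef_pos: [526.6, 8.0, 142.2]
ee_rot: [0.0, 0.985, 0.173, 0.0]
force: [-0.3, -0.1, 0.5]
grip_width: 0.492
grip_force: 0.0
```

Emit:
{"op": "step_arm", "data": {"increments": [{"dx": 0, "dy": 0, "dz": 0, "wx": 0, "wy": 0, "wz": -1}, {"dx": 0, "dy": 0, "dz": 0, "wx": 0, "wy": 0, "wz": -1}, {"dx": 0, "dy": 0, "dz": 0, "wx": 0, "wy": 0, "wz": -1}, {"dx": 0, "dy": 0, "dz": 0, "wx": 0, "wy": 0, "wz": -1}, {"dx": 0, "dy": 0, "dz": 0, "wx": 0, "wy": 0, "wz": -1}]}}

```text
time_s: 21.3
eef_pos: [526.7, 7.9, 141.1]
ee_rot: [0.0, 0.906, 0.422, 0.0]
force: [0.3, -0.3, 0.6]
grip_width: 0.493
grip_force: 0.0
```

Emit:
{"op": "step_arm", "data": {"increments": [{"dx": 0, "dy": 0, "dz": 0, "wx": 0, "wy": 0, "wz": -1}, {"dx": 0, "dy": 0, "dz": 0, "wx": 0, "wy": 0, "wz": -1}, {"dx": 0, "dy": 0, "dz": 0, "wx": 0, "wy": 0, "wz": -1}, {"dx": 0, "dy": 0, "dz": 0, "wx": 0, "wy": 0, "wz": -1}, {"dx": 0, "dy": 0, "dz": 0, "wx": 0, "wy": 0, "wz": -1}]}}

```text
time_s: 21.8
eef_pos: [526.7, 7.9, 141.1]
ee_rot: [0.0, 0.766, 0.642, 0.0]
force: [-0.0, -0.2, -0.4]
grip_width: 0.497
grip_force: 0.0
```

Emit:
{"op": "step_arm", "data": {"increments": [{"dx": 0, "dy": 0, "dz": 0, "wx": 0, "wy": 0, "wz": -1}, {"dx": 0, "dy": 0, "dz": 0, "wx": 0, "wy": 0, "wz": -1}, {"dx": 0, "dy": 0, "dz": 0, "wx": 0, "wy": 0, "wz": -1}, {"dx": 0, "dy": 0, "dz": 0, "wx": 0, "wy": 0, "wz": -1}, {"dx": 0, "dy": 0, "dz": 0, "wx": 0, "wy": 0, "wz": -1}]}}

```text
time_s: 22.3
eef_pos: [526.7, 7.9, 141.1]
ee_rot: [0.0, 0.574, 0.819, 0.0]
force: [0.7, 0.6, 0.4]
grip_width: 0.489
grip_force: 0.0
```

```bash
python3 plan.py 547 -353 130 27.7; python3 - <<'E'
from m import *
for n in("top","scene"):
    c=cap(n)
    m,a,s=handle(c,"brush",(538,-337,np.radians(118))); print(n,m.round(1),np.degrees(a).round(1),s.round(0))
    for l in("screwdriver","screwdriver_tip","brush","brush_tip","beaker"): print(n,l,[(round(a["p"],2),toworld(c,a["point"]).round(1).tolist()) for a in eyes.landmark_of(n,l)[:4]])
E
```

```text
t 22.3 at [526.7   7.9 141.1] phi 19.96 tot [-13.85  -4.16   0.44] n 14 per [-0.989 -0.297  0.032] wz -1.29 F [0.7 0.6 0.4] grip 41.8 0.0
top [ 554.1 -366.7] 117.7 [18. 94.]
top screwdriver [(0.8, [635.5, 532.9, -3.4]), (0.74, [728.7, 287.8, -2.9]), (0.41, [660.6, -276.6, -0.8])]
top screwdriver_tip [(0.85, [804.3, 333.4, 4.9]), (0.67, [658.9, 616.4, 13.2]), (0.59, [661.1, 28.0, 12.3]), (0.55, [781.0, 87.4, 2.5])]
top brush [(0.83, [704.9, -443.4, -1.1]), (0.61, [650.9, 24.6, 4.4]), (0.58, [536.6, -337.4, -2.4])]
top brush_tip [(0.94, [775.2, -491.6, 4.0])]
top beaker [(0.69, [581.9, -270.6, 1.3]), (0.66, [578.1, 77.4, 1.8])]
scene [ 562.6 -377.3] 119.7 [25. 66.]
scene screwdriver [(0.89, [632.4, 534.0, -2.2]), (0.81, [730.6, 280.0, -0.1]), (0.8, [570.2, 8.7, 3.0])]
scene screwdriver_tip [(0.82, [657.6, 612.0, 7.3]), (0.8, [654.5, 28.3, 15.4])]
scene brush [(0.75, [539.1, -338.5, -1.1]), (0.6, [709.6, -448.3, 2.7]), (0.38, [567.6, 11.7, 4.0])]
scene brush_tip [(0.84, [773.5, -490.9, 6.6]), (0.48, [498.2, -272.1, 8.6]), (0.45, [444.8, 375.4, -2.8]), (0.26, [578.0, -274.5, -0.9])]
scene beaker [(0.85, [579.4, -274.9, -1.4])]
```

Emit:
{"op": "step_arm", "data": {"increments": [{"dx": -0.5, "dy": -0.15, "dz": 0, "wx": 0, "wy": 0, "wz": 0}, {"dx": -0.9, "dy": -0.27, "dz": 0, "wx": 0, "wy": 0, "wz": 0}, {"dx": -0.95, "dy": -0.29, "dz": 0, "wx": 0, "wy": 0, "wz": 0}, {"dx": -0.95, "dy": -0.29, "dz": 0, "wx": 0, "wy": 0, "wz": 0}, {"dx": -0.95, "dy": -0.29, "dz": 0, "wx": 0, "wy": 0, "wz": 0}]}}

```text
time_s: 23.4
eef_pos: [532.0, -104.9, 140.5]
ee_rot: [0.0, 0.576, 0.818, -0.0]
force: [-0.2, 0.5, -0.0]
grip_width: 0.491
grip_force: 0.0
```

Emit:
{"op": "step_arm", "data": {"increments": [{"dx": -0.95, "dy": -0.29, "dz": 0, "wx": 0, "wy": 0, "wz": 0}, {"dx": -0.95, "dy": -0.29, "dz": 0, "wx": 0, "wy": 0, "wz": 0}, {"dx": -0.95, "dy": -0.29, "dz": 0, "wx": 0, "wy": 0, "wz": 0}, {"dx": -0.95, "dy": -0.29, "dz": 0, "wx": 0, "wy": 0, "wz": 0}, {"dx": -0.95, "dy": -0.29, "dz": 0, "wx": 0, "wy": 0, "wz": 0}]}}

```text
time_s: 23.9
eef_pos: [537.7, -229.0, 140.5]
ee_rot: [0.0, 0.576, 0.818, -0.0]
force: [0.3, -0.2, 0.7]
grip_width: 0.492
grip_force: 0.0
```

Emit:
{"op": "step_arm", "data": {"increments": [{"dx": -0.95, "dy": -0.29, "dz": 0, "wx": 0, "wy": 0, "wz": 0}, {"dx": -0.95, "dy": -0.29, "dz": 0, "wx": 0, "wy": 0, "wz": 0}, {"dx": -0.95, "dy": -0.29, "dz": 0, "wx": 0, "wy": 0, "wz": 0}, {"dx": -0.95, "dy": -0.29, "dz": 0, "wx": 0, "wy": 0, "wz": 0}, {"dx": -0.7, "dy": -0.2, "dz": 0, "wx": 0, "wy": 0, "wz": 0}]}}

```text
time_s: 24.4
eef_pos: [543.2, -346.9, 140.4]
ee_rot: [0.0, 0.576, 0.817, -0.0]
force: [0.1, 0.2, -0.3]
grip_width: 0.489
grip_force: 0.0
```

Emit:
{"op": "step_arm", "data": {"increments": [{"dx": -0.3, "dy": -0.07, "dz": 0, "wx": 0, "wy": 0, "wz": -0.6}, {"dx": 0, "dy": 0, "dz": 1, "wx": 0, "wy": 0, "wz": -0.69}, {"dx": 0, "dy": 0, "dz": 1, "wx": 0, "wy": 0, "wz": 0}, {"dx": 0, "dy": 0, "dz": 0, "wx": 0, "wy": 0, "wz": 0}, {"dx": 0, "dy": 0, "dz": 0, "wx": 0, "wy": 0, "wz": 0}]}}

```text
time_s: 24.9
eef_pos: [544.7, -352.7, 91.0]
ee_rot: [0.0, 0.519, 0.855, -0.0]
force: [0.5, -0.1, 0.5]
grip_width: 0.493
grip_force: 0.0
```

```bash
python3 plan.py 546.4 -352.1 28.5 27.7
```

```text
t 24.9 at [ 544.7 -352.7   91. ] phi 27.41 tot [-0.01  0.07  2.5 ] n 3 per [-0.004  0.024  0.834] wz -0.05 F [ 0.5 -0.1  0.5] grip 42.1 0.0
```

Emit:
{"op": "step_arm", "data": {"increments": [{"dx": 0, "dy": 0.07, "dz": 0.9, "wx": 0, "wy": 0, "wz": -0.05}, {"dx": 0, "dy": 0, "dz": 0.9, "wx": 0, "wy": 0, "wz": 0}, {"dx": 0, "dy": 0, "dz": 0.45, "wx": 0, "wy": 0, "wz": 0}, {"dx": 0, "dy": 0, "dz": 0.25, "wx": 0, "wy": 0, "wz": 0}, {"dx": 0, "dy": 0, "dz": 0, "wx": 0, "wy": 0, "wz": 0}]}}

```text
time_s: 25.4
eef_pos: [546.5, -351.5, 28.4]
ee_rot: [0.0, 0.517, 0.856, -0.0]
force: [0.9, -0.5, 0.4]
grip_width: 0.491
grip_force: 0.0
```

Emit:
{"op": "step_arm", "data": {"increments": [{"dx": 0, "dy": 0, "dz": 0, "wx": 0, "wy": 0, "wz": 0}, {"dx": 0, "dy": 0, "dz": 0, "wx": 0, "wy": 0, "wz": 0}, {"dx": 0, "dy": 0, "dz": 0, "wx": 0, "wy": 0, "wz": 0}, {"dx": 0, "dy": 0, "dz": 0, "wx": 0, "wy": 0, "wz": 0}, {"dx": 0, "dy": 0, "dz": 0, "wx": 0, "wy": 0, "wz": 0}], "fingers": 5, "squeeze": 40}}

```text
time_s: 25.9
eef_pos: [546.9, -351.7, 29.4]
ee_rot: [0.001, 0.517, 0.856, -0.0]
force: [-0.1, 0.3, 7.1]
grip_width: 0.193
grip_force: 40.3
```

```bash
python3 plan.py 548.4 -50 130 -82.3
```

```text
t 25.9 at [ 546.9 -351.7   29.4] phi 27.75 tot [10.65  5.67 -4.02] n 11 per [ 0.968  0.516 -0.366] wz 18.34 F [-0.1  0.3  7.1] grip 16.5 40.3
```

Emit:
{"op": "step_arm", "data": {"increments": [{"dx": 0, "dy": 0, "dz": -0.4, "wx": 0, "wy": 0, "wz": 0}, {"dx": 0, "dy": 0, "dz": -0.9, "wx": 0, "wy": 0, "wz": 0}, {"dx": 0, "dy": 0, "dz": -1, "wx": 0, "wy": 0, "wz": 0}, {"dx": 0, "dy": 0, "dz": -1, "wx": 0, "wy": 0, "wz": 0}, {"dx": 0, "dy": 0, "dz": -0.7, "wx": 0, "wy": 0, "wz": 0}]}}

```text
time_s: 26.4
eef_pos: [546.7, -351.4, 130.6]
ee_rot: [0.001, 0.517, 0.856, -0.0]
force: [-0.0, -0.1, -0.6]
grip_width: 0.196
grip_force: 39.5
```

Emit:
{"op": "step_arm", "data": {"increments": [{"dx": 0.5, "dy": 0.3, "dz": 0, "wx": 0, "wy": 0, "wz": 0}, {"dx": 0.9, "dy": 0.55, "dz": 0, "wx": 0, "wy": 0, "wz": 0}, {"dx": 0.95, "dy": 0.58, "dz": 0, "wx": 0, "wy": 0, "wz": 0}, {"dx": 0.95, "dy": 0.58, "dz": 0, "wx": 0, "wy": 0, "wz": 0}, {"dx": 0.95, "dy": 0.58, "dz": 0, "wx": 0, "wy": 0, "wz": 0}]}}

```text
time_s: 26.9
eef_pos: [553.6, -224.6, 127.0]
ee_rot: [-0.001, 0.517, 0.856, 0.0]
force: [-0.3, -0.2, -0.7]
grip_width: 0.195
grip_force: 39.5
```

Emit:
{"op": "step_arm", "data": {"increments": [{"dx": 0.95, "dy": 0.58, "dz": 0, "wx": 0, "wy": 0, "wz": 0}, {"dx": 0.95, "dy": 0.58, "dz": 0, "wx": 0, "wy": 0, "wz": 0}, {"dx": 0.95, "dy": 0.58, "dz": 0, "wx": 0, "wy": 0, "wz": 0}, {"dx": 0.95, "dy": 0.58, "dz": 0, "wx": 0, "wy": 0, "wz": 0}, {"dx": 0.95, "dy": 0.58, "dz": 0, "wx": 0, "wy": 0, "wz": 0}]}}

```text
time_s: 27.4
eef_pos: [562.2, -85.9, 127.1]
ee_rot: [-0.001, 0.517, 0.856, -0.0]
force: [0.7, -0.6, -1.1]
grip_width: 0.195
grip_force: 39.5
```

Emit:
{"op": "step_arm", "data": {"increments": [{"dx": 0.9, "dy": 0.56, "dz": 0, "wx": 0, "wy": 0, "wz": 0}, {"dx": 0.46, "dy": 0.28, "dz": 0, "wx": 0, "wy": 0, "wz": 0.33}, {"dx": 0, "dy": 0, "dz": 0, "wx": 0, "wy": 0, "wz": 1}, {"dx": 0, "dy": 0, "dz": 0, "wx": 0, "wy": 0, "wz": 1}, {"dx": 0, "dy": 0, "dz": 0, "wx": 0, "wy": 0, "wz": 1}]}}

```text
time_s: 27.9
eef_pos: [564.9, -47.0, 127.1]
ee_rot: [-0.001, 0.659, 0.752, -0.0]
force: [0.3, -0.2, -0.4]
grip_width: 0.195
grip_force: 39.5
```

Emit:
{"op": "step_arm", "data": {"increments": [{"dx": 0, "dy": 0, "dz": 0, "wx": 0, "wy": 0, "wz": 1}, {"dx": 0, "dy": 0, "dz": 0, "wx": 0, "wy": 0, "wz": 1}, {"dx": 0, "dy": 0, "dz": 0, "wx": 0, "wy": 0, "wz": 1}, {"dx": 0, "dy": 0, "dz": 0, "wx": 0, "wy": 0, "wz": 1}, {"dx": 0, "dy": 0, "dz": 0, "wx": 0, "wy": 0, "wz": 1}]}}

```text
time_s: 28.4
eef_pos: [564.9, -47.2, 127.0]
ee_rot: [-0.001, 0.831, 0.556, -0.001]
force: [0.1, 0.5, -0.4]
grip_width: 0.192
grip_force: 39.5
```

Emit:
{"op": "step_arm", "data": {"increments": [{"dx": 0, "dy": 0, "dz": 0, "wx": 0, "wy": 0, "wz": 1}, {"dx": 0, "dy": 0, "dz": 0, "wx": 0, "wy": 0, "wz": 1}, {"dx": 0, "dy": 0, "dz": 0, "wx": 0, "wy": 0, "wz": 1}, {"dx": 0, "dy": 0, "dz": 0, "wx": 0, "wy": 0, "wz": 1}, {"dx": 0, "dy": 0, "dz": 0, "wx": 0, "wy": 0, "wz": 1}]}}

```text
time_s: 28.9
eef_pos: [564.9, -47.2, 127.0]
ee_rot: [-0.001, 0.947, 0.322, -0.001]
force: [-0.2, -1.0, -0.6]
grip_width: 0.197
grip_force: 39.5
```

Emit:
{"op": "step_arm", "data": {"increments": [{"dx": 0, "dy": 0, "dz": 0, "wx": 0, "wy": 0, "wz": 1}, {"dx": 0, "dy": 0, "dz": 0, "wx": 0, "wy": 0, "wz": 1}, {"dx": 0, "dy": 0, "dz": 0, "wx": 0, "wy": 0, "wz": 1}, {"dx": 0, "dy": 0, "dz": 0, "wx": 0, "wy": 0, "wz": 1}, {"dx": 0, "dy": 0, "dz": 0, "wx": 0, "wy": 0, "wz": 1}]}}

```text
time_s: 29.4
eef_pos: [564.9, -47.2, 127.0]
ee_rot: [-0.0, 0.998, 0.066, -0.001]
force: [1.0, 0.0, -1.8]
grip_width: 0.195
grip_force: 39.5
```

Emit:
{"op": "step_arm", "data": {"increments": [{"dx": 0, "dy": 0, "dz": 1, "wx": 0, "wy": 0, "wz": 0}, {"dx": 0, "dy": 0, "dz": 1, "wx": 0, "wy": 0, "wz": 0}, {"dx": 0, "dy": 0, "dz": 0.3, "wx": 0, "wy": 0, "wz": 0}, {"dx": 0, "dy": 0, "dz": 0, "wx": 0, "wy": 0, "wz": 0}, {"dx": 0, "dy": 0, "dz": 0, "wx": 0, "wy": 0, "wz": 0}]}}

```text
time_s: 29.9
eef_pos: [566.1, -48.1, 71.3]
ee_rot: [0.0, 0.998, 0.068, 0.0]
force: [-0.2, 0.3, -0.3]
grip_width: 0.198
grip_force: 39.5
```

```bash
python3 plan.py 566.3 -48.8 32.4 -82.25; python3 - <<'E'
from h import *
ims=[]
for n in("top","scene"):
    c=cap(n)
    for l in("brush","brush_tip"): print(n,l,[(round(a["p"],2),toworld(c,a["point"]).round(1).tolist()) for a in eyes.landmark_of(n,l)[:4]])
    u,v=w2pix(c,[590,10,20]).round().astype(int); im=c["frame"][v-42:v+42,u-42:u+42]; ims.append(cv2.resize(im,(400,400),interpolation=cv2.INTER_CUBIC))
cv2.imwrite("pics/br1.png",np.hstack(ims))
E
```

```text
t 29.9 at [566.1 -48.1  71.3] phi -82.22 tot [0.   0.03 1.56] n 2 per [0.001 0.015 0.778] wz 0.01 F [-0.2  0.3 -0.3] grip 16.9 39.5
top brush [(0.54, [705.7, -444.0, -0.7]), (0.35, [664.3, -34.1, 48.1])]
top brush_tip [(0.84, [773.8, -492.4, 5.1]), (0.63, [661.1, -279.5, -0.6]), (0.5, [666.2, -31.7, 47.6])]
scene brush [(0.53, [707.0, -446.1, -1.4]), (0.52, [585.2, -47.2, 41.7]), (0.29, [660.9, -35.1, 51.4])]
scene brush_tip [(0.7, [772.2, -489.1, 6.3]), (0.51, [661.6, -39.0, 49.0])]
```

View pics/br1.png

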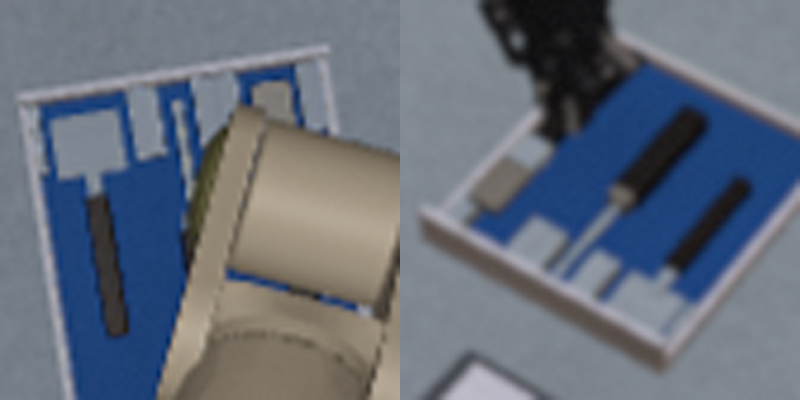

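The bristles at (272,100) hang centred in the medium bay, and the other two tools lie as placed. I lower the brush and release it with a small opening, because the rim is close.

Emit:
{"op": "step_arm", "data": {"increments": [{"dx": 0, "dy": 0.02, "dz": 0.7, "wx": 0, "wy": 0, "wz": 0}, {"dx": 0, "dy": 0, "dz": 0.5, "wx": 0, "wy": 0, "wz": 0}, {"dx": 0, "dy": 0, "dz": 0.22, "wx": 0, "wy": 0, "wz": 0}, {"dx": 0, "dy": 0, "dz": 0.11, "wx": 0, "wy": 0, "wz": 0}, {"dx": 0, "dy": 0, "dz": 0, "wx": 0, "wy": 0, "wz": 0}]}}

```text
time_s: 30.7
eef_pos: [566.1, -48.8, 32.7]
ee_rot: [0.0, 0.998, 0.068, 0.0]
force: [0.1, 0.6, -1.4]
grip_width: 0.194
grip_force: 39.5
```

```bash
python3 plan.py 566.3 -48.8 32.4 -82.25
```

```text
t 30.7 at [566.1 -48.8  32.7] phi -82.23 tot [ 0.01 -0.    0.01] n 1 per [ 0.009 -0.     0.01 ] wz 0.0 F [ 0.1  0.6 -1.4] grip 16.6 39.5
```

Emit:
{"op": "step_arm", "data": {"increments": [{"dx": 0, "dy": 0, "dz": 0.03, "wx": 0, "wy": 0, "wz": 0}, {"dx": 0, "dy": 0, "dz": 0, "wx": 0, "wy": 0, "wz": 0}]}}

```text
time_s: 30.9
eef_pos: [566.3, -48.9, 32.4]
ee_rot: [0.0, 0.998, 0.068, 0.0]
force: [-2.6, 0.7, 4.8]
grip_width: 0.203
grip_force: 40.3
```

Emit:
{"op": "step_arm", "data": {"increments": [{"dx": 0, "dy": 0, "dz": 0, "wx": 0, "wy": 0, "wz": 0}, {"dx": 0, "dy": 0, "dz": 0, "wx": 0, "wy": 0, "wz": 0}, {"dx": 0, "dy": 0, "dz": 0, "wx": 0, "wy": 0, "wz": 0}, {"dx": 0, "dy": 0, "dz": 0, "wx": 0, "wy": 0, "wz": 0}], "fingers": 30}}

```text
time_s: 31.3
eef_pos: [566.0, -48.8, 31.5]
ee_rot: [0.0, 0.998, 0.068, 0.0]
force: [0.1, -0.3, 0.7]
grip_width: 0.354
grip_force: 0.0
```

Emit:
{"op": "step_arm", "data": {"increments": [{"dx": 0, "dy": 0, "dz": -0.3, "wx": 0, "wy": 0, "wz": 0}, {"dx": 0, "dy": 0, "dz": -1, "wx": 0, "wy": 0, "wz": 0}, {"dx": 0, "dy": 0, "dz": -1, "wx": 0, "wy": 0, "wz": 0}, {"dx": 0, "dy": 0, "dz": -1, "wx": 0, "wy": 0, "wz": 0}, {"dx": 0, "dy": 0, "dz": -1, "wx": 0, "wy": 0, "wz": 0}]}}

```text
time_s: 31.8
eef_pos: [565.9, -48.8, 140.7]
ee_rot: [0.0, 0.998, 0.068, 0.0]
force: [0.8, 0.8, 1.2]
grip_width: 0.355
grip_force: 0.0
```

Emit:
{"op": "step_arm", "data": {"increments": [{"dx": -1, "dy": 0, "dz": -1, "wx": 0, "wy": 0, "wz": 0}, {"dx": -1, "dy": 0, "dz": -1, "wx": 0, "wy": 0, "wz": 0}, {"dx": -1, "dy": 1, "dz": -1, "wx": 0, "wy": 0, "wz": 0}, {"dx": -1, "dy": 1, "dz": 0, "wx": 0, "wy": 0, "wz": 0}, {"dx": -1, "dy": 1, "dz": 0, "wx": 0, "wy": 0, "wz": 0}]}}

```text
time_s: 32.3
eef_pos: [451.5, -140.9, 215.4]
ee_rot: [0.001, 0.998, 0.068, 0.001]
force: [0.1, -1.3, -0.6]
grip_width: 0.352
grip_force: 0.0
```

Emit:
{"op": "step_arm", "data": {"increments": [{"dx": -1, "dy": 1, "dz": 0, "wx": 0, "wy": 0, "wz": 0}, {"dx": -0.5, "dy": 1, "dz": 0, "wx": 0, "wy": 0, "wz": 0}, {"dx": 0, "dy": 1, "dz": 0, "wx": 0, "wy": 0, "wz": 0}, {"dx": 0, "dy": 1, "dz": 0, "wx": 0, "wy": 0, "wz": 0}, {"dx": 0, "dy": 0.5, "dz": 0, "wx": 0, "wy": 0, "wz": 0}]}}

```text
time_s: 32.8
eef_pos: [430.2, -258.1, 214.5]
ee_rot: [0.0, 0.998, 0.067, 0.0]
force: [0.1, -0.1, 0.5]
grip_width: 0.351
grip_force: 0.0
```

```bash
python3 plan.py 400 -200 200; python3 - <<'E'
from tr import *
ims=[]
T=(561,13,np.radians(7.7)); R=np.array([[np.cos(T[2]),np.sin(T[2])],[-np.sin(T[2]),np.cos(T[2])]])
Z={"spatula":(0,62),"screwdriver":(0,0),"brush":(0,-62)}
for n in("top","scene"):
    c=cap(n)
    if n=="top": print(fit(c))
    for k,(x,y) in Z.items():
        tl={"spatula":75,"screwdriver":90,"brush":82}[k]; g=R.T@[97-tl,y]+[561,13]; HZ[k]=({"spatula":17,"screwdriver":25,"brush":17}[k],3)
        m,a,s=handle(c,k,(*g,T[2])); print(n,k,"tray handle",(R@(m-[561,13])).round(1),"yaw rel",np.degrees(a-T[2]).round(1),s.round(0))
    for l in("spatula_tip","screwdriver_tip","brush_tip","bottle","beaker","holder","power_box"): print(n,l,[(round(a["p"],2),toworld(c,a["point"]).round(1).tolist(),(R@(toworld(c,a["point"])[:2]-[561,13])).round(0).tolist()) for a in eyes.landmark_of(n,l)[:3]])
    u,v=w2pix(c,[565,10,10]).round().astype(int); im=c["frame"][v-48:v+48,u-48:u+48]; ims.append(cv2.resize(im,(400,400),interpolation=cv2.INTER_CUBIC))
cv2.imwrite("pics/end.png",np.hstack(ims))
E
```

```text
t 32.8 at [ 430.2 -258.1  214.5] phi -82.31 tot [-0.89 -2.47  0.58] n 3 per [-0.296 -0.822  0.194] wz None F [ 0.1 -0.1  0.5] grip 30.0 0.0
(array([5.61143238e+02, 1.34769021e+01, 1.37289082e-01]), np.float64(2.8790431022644043))
top spatula tray handle [-2.6 62.8] yaw rel -0.0 [17. 94.]
top screwdriver tray handle [-34.3   0.3] yaw rel -0.3 [25. 93.]
top brush tray handle [-18.8 -60.9] yaw rel 0.1 [20. 94.]
top spatula_tip [(0.69, [652.9, 89.9, 2.0], [101.0, 64.0])]
top screwdriver_tip [(0.84, [806.5, 335.1, 9.3], [286.0, 286.0]), (0.8, [659.0, 30.7, 15.9], [100.0, 4.0]), (0.79, [657.7, 614.9, 14.5], [176.0, 584.0])]
top brush_tip [(0.85, [665.6, -34.4, 8.1], [97.0, -61.0]), (0.73, [775.6, -491.4, 3.7], [145.0, -529.0]), (0.66, [446.4, 378.4, -2.7], [-65.0, 377.0])]
top bottle [(0.9, [450.5, 374.9, -1.0], [-61.0, 373.0]), (0.28, [565.1, 16.0, 2.0], [4.0, 2.0])]
top beaker [(0.84, [581.7, -268.6, 1.8], [-17.0, -282.0])]
top holder [(0.64, [779.5, 87.9, 0.7], [227.0, 45.0])]
top power_box [(0.72, [658.5, -274.6, 1.9], [58.0, -298.0])]
scene spatula tray handle [-0.9 63.6] yaw rel 0.9 [18. 94.]
scene screwdriver tray handle [-30.    3.5] yaw rel 2.3 [28. 94.]
scene brush tray handle [-18.3 -60.1] yaw rel 0.5 [21. 89.]
scene spatula_tip [(0.73, [648.5, 89.1, 5.7], [97.0, 64.0])]
scene screwdriver_tip [(0.63, [655.5, 610.7, 13.8], [174.0, 580.0]), (0.61, [657.0, 25.9, 12.3], [97.0, -0.0]), (0.51, [798.3, 333.3, 10.3], [278.0, 286.0])]
scene brush_tip [(0.72, [778.3, -489.1, 6.2], [148.0, -527.0]), (0.61, [665.7, -39.9, 11.0], [97.0, -66.0])]
scene bottle [(0.94, [445.0, 373.9, -3.5], [-67.0, 373.0])]
scene beaker [(0.52, [579.5, -273.8, 1.2], [-20.0, -287.0])]
scene holder [(0.64, [777.5, 86.0, 0.2], [224.0, 43.0])]
scene power_box [(0.62, [665.4, -274.3, 3.5], [65.0, -299.0]), (0.35, [646.6, 87.3, 5.6], [95.0, 62.0])]
```

View pics/end.png

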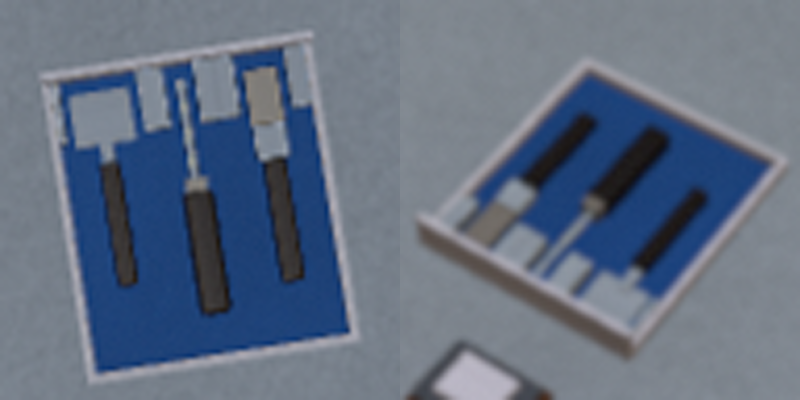

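All three tools lie straight in their own bays: blade at (102,115), screwdriver shaft at (187,125), bristles at (263,95). Their tips are at tray x of about 97–100, and the bystanders have not moved.

```bash
python3 -c "
from rig import finish_job; print(finish_job())"
```

```text
the job is handed in; nothing more can be done
None
```

The spatula, screwdriver and brush each lie flat and straight in their own bay of the tray, with tips at tray x of about 97–100 mm and the four bystanders unmoved; the job was handed in at about 33 s, but no verdict came back.

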